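# Light the camp stove: snap off the knob guard, turn to ignition and hold

## Task

Get the camp stove lit under the pot: pull the orange clip-on guard straight up off the stove's control knob and stand it, open side down, on the green-rimmed tray. Then turn the knob counter-clockwise (seen from above) against its return spring, past the first two clicks to the third, which is ignition, and keep hold of it there: finish while still holding the knob at the third click, because it springs back to off when let go. Leave the pot on its ring and the salt shaker and the mug where they stand.

Things in the scene. Friction and masses are not known exactly. Their poses are not given: they have to be found in the camera images.
- stove: grey one-ring cartridge gas stove, fixed, 280 (x) x 350 (y) x 85 mm high, flat top; place and yaw differ. Origin: centre of its underside; x points from its front edge (with the control) to its back, y to its left, z up. The control is near the front right corner, at (-85, -125) mm in this frame; the ring with the pot at (10, 50) mm
- guard_mid (a point): orange ribbed plastic cap (knob guard), an upside-down cup over the knob: outer diameter 52 mm, 50 mm high, 30 g, closed top, open below. Point: its centre, 25 mm above its lower rim; z up. Grip it round the outside from above. Its rim stands on the stove's top; sprung balls catch an inner lip: a straight pull up of about 10 N frees it in the first 5 mm, and it clears the knob after 50 mm
- guard_seat (a point): the point on the stove's top (85 mm above the table) on the axis of the control, where the guard's lower rim is centred at the start; axes as the stove's
- knob_grip (a point): control knob, at first hidden under the guard: black disc, diameter 36 mm, with a grip bar across it 34 mm long, 11 mm thick, from 19 (disc top) to 45 mm above the stove's top, a white line at one end. Point: on the turning axis, 34 mm above the stove's top. x: along the bar to the white line, y: across its thickness, z up; axes turn with the knob. At off the bar lies along the stove's x
- knob (a joint): knob angle, rad: 0 = off, grows counter-clockwise from above. A spring drives it back to off from everywhere (0.05 N m at off, 0.10 at the end); notch crests at 0.22, 0.62 and 1.02 rad (each adds about 0.03 N m), so the clicks lie at 0.42, 0.82 and 1.22; stop at 1.30. Third click: past 1.10. Dots on the stove's top mark off (white), first and second click (yellow), third (red)
- tray: cream serving tray with a green rim, 220 (x) x 180 (y) mm, floor 3 mm and rim 12 mm above the table, fixed. It lies on the robot's right or left side of the stove. Origin: centre of its underside, z up; the rim is 8 mm thick. The salt shaker stands in one corner at about (73, 52) mm
- tray_free (a point): the middle of the tray's free part, on its floor (3 mm above the table), 25 mm from the tray's centre on the side away from the shaker; axes as the tray's
- pot: dark blue enamel pot with lid on the stove's ring, diameter 150 mm, 116 mm high with the lid's knob, standing 107 mm above the table, 0.75 kg. Origin: centre of its underside
- shaker: glass salt shaker with steel top on the tray, diameter 42 mm, 73 mm high. Origin: centre of its underside
- mug: dark blue enamel mug, diameter 80 mm, 78 mm high, on a wooden board 16 mm thick (220 x 170 mm) on the side of the stove where the tray is not. Origin: centre of its underside
Not all that is in view belongs to the job. Of the things shaped like the part that bears guard_mid, the orange one is meant.

How it is judged (in metres and radians):
On the way, in this order (a step that is already met when the one before it is completed fails the run):
1. the guard is pulled off the control, clear of the knob (z of guard_mid in the frame of guard_seat above 0.075 m and value of joint knob below 0.3 rad), for 0.1 s.
2. the guard stands open side down on the tray, let go (x of guard_mid in the frame of tray between -0.085 and 0.085 m and y of guard_mid in the frame of tray between -0.066 and 0.066 m and z of guard_mid in the frame of tray between 0.024 and 0.032 m and angle between guard_mid's own z axis and vertical below 0.12 rad and contact force between guard and the fingers below 0.1 N and contact force between guard and the arm below 0.1 N and linear speed of guard below 0.02 m/s), for 0.3 s.
3. the fingers hold the knob at the third click (value of joint knob above 1.1 rad and contact force between knob and the fingers above 0.5 N and velocity of joint knob below 0.1 rad/s), for 0.5 s.
At the end, for the whole second after the job is handed in: Through the last second the fingers hold the knob (over 0.5 N) past 1.10 rad, still, touched by nothing else; the guard stands open side down (within 0.12 rad) flat on the tray floor, centre within 85 mm (x) and 66 mm (y) of the tray centre, at rest, untouched by the robot (all of step 2 and all of step 3 and velocity of joint knob above -0.1 rad/s and contact force between knob and guard below 0.1 N and contact force between knob and pot below 0.1 N); the arm keeps its last pose, push and grip.
It fails at once if the pot is shoved more than 15 mm on its ring or tipped (distance of pot from where it was at the start of the episode above 0.015 m or angle between pot's own z axis and vertical above 0.35 rad).
It fails at once if the salt shaker or the mug is shoved more than 25 mm or tipped over (distance of any of shaker, mug from where it was at the start of the episode above 0.025 m or angle between any of shaker, mug's own z axis and vertical above 0.35 rad).
It also fails if it takes over 59 s, if anything falls off the work surface, if the arm or the gripper's body presses on something with over 40 N, if the wrist force passes 120 N, or if a joint passes its speed limit or range.

## Robot

A 6-joint arm with a two-finger parallel gripper is mounted at the origin on the work surface. World frame = base frame: x ahead of the robot, y to its left, z up, the work surface at z = 0. Lengths are in mm, angles in degrees, forces in N, time in s.
With the tool pointing down it reaches from about 300 to 850 mm from the base axis. Payload 4.2 kg.
Tool frame: the origin (TCP) lies midway between the tips of the shut fingers; the grasp point (between the pads) lies 19 mm behind it (env.grip_depth is the distance from the TCP to the grasp point, in mm); z points along the fingers, y is the line along which they close (so a half turn about z gives the same grasp; the last joint's range is limited). The gripper opens to 91 mm and grips with 3 to 60 N. Pads are 32 mm wide; open, the fingers measure 118 mm over their backs; the gripper's body (76 mm by 178 mm) begins 60 mm behind the grasp point.
Start: joints at [-71.219, 18.312, 89.639, -0, 72.044, -1.146], TCP at [195.982, -540.59, 176.876] pointing down, gripper open.
Joint ranges: [-177.97, 177.97], [-48.28, 115.42], [12.27, 149.76], [-77.06, 257.06], [2.81, 150.46], [-146.56, 146.56]. Speed limits (degrees/s): [147.25, 147.25, 180, 180, 180, 180].

## Interface

Orientations are given as [roll, pitch, yaw] about the fixed x, y, z axes, in that order (R = Rz(yaw) Ry(pitch) Rx(roll)).
In Python, from workcell import env, eyes gives the robot as it stands.
- The arm moves only by the tool send_rows, never from a script. Its argument "motion" is a list of rows, each a list of 7 numbers: the shift along the world's x, y, z normalised to -1 to 1, where 1 is 0.5 m, then the turn, a rotation vector about the world's x, y, z normalised to -1 to 1, where 1 is 60 degrees, then the opening, from -1 (shut) to 1 (fully open). A call has 1 to 20 rows; each row is the pose to reach, as a shift and turn from the pose commanded when the call began; what a row does not reach only later rows make up. A row lasts 1/8 s, in which the tool goes at most 62.5 mm and 10.7 degrees, less where a joint would pass 70% of its speed; a pose out of reach is approached as far as the arm can. A call with a number of a shift or a turn outside -1 to 1 is refused whole. A call with a gripper value outside its range is refused whole. The fingers move at their own pace and stop on an object; "squeeze" is the grip in N (left out, the last holds). Time passes only in rows, so rows that repeat a pose let the fingers close. It gives the time, the measured TCP pose, the force, the opening and the grip force at its end, in the units of the state.
- env.state(): the state, without advancing time (a new reading comes with each control period).
- eyes.grab_frame(name): name is "scene" or "top" or "wrist"; returns a dict with "pixels" (400x640x3 uint8, red, green, blue), "depth" (400x640 float32, mm along the optical axis (not along the pixel's ray), 0 where there is no reading), "fx", "fy", "cx", "cy" (pixels), "R" (3x3) and "t" (3): a world point X has camera coordinates R X + t; the wrist camera has in their place "T_tool_cam" (4x4, takes a point from camera to tool coordinates, whose origin is the TCP and whose axes are the flange's). Camera axes: x right, y down, z forward; pixel columns grow to the right and rows downward; lengths in mm; the calibration is good to about 2 mm. A picture is of the moment at which its call begins: read the wrist's pose just before it.
- env.job_done(): hands the job in; it is judged then, once.
The state is a dict: "time_s": time; "qpos": joint angles; "qvel": joint speeds; "effort": joint torques, N m; "ee_pos": TCP position; "ee_rot": TCP orientation; "force": force on the tool from outside, world axes, zero at the start; "torque": the same for the moment, N m; "gripper_width": finger opening in mm; "gripper_force": force on a finger pad.
Only numpy, scipy, OpenCV 4.12 (cv2) and the standard library are available. Lean on these libraries where they do the work, as an engineer would, in place of code of your own. Each camera call takes 0.05 s, during which the arm holds its last target. There are 200 camera calls.

## Working session

There is one attempt and no reset: what is moved stays moved. The work goes in short steps, Python scripts to look and compute and a tool call to move; the robot and the scene stay as the last step left them, time stands still between calls to the robot, and variables do not carry over. Pictures are saved under pics/ and viewed, at most 10 in all, crops included, and the job is handed in when it is done.

Besides the shell and the picture viewer there is one more tool, called after ">>>" as name([rows], argument=value, ...), one row to a line, values as JSON. send_rows: Moves the arm, as the interface text tells. Its arguments: {"type":"object","properties":{"motion":{"type":"array"},"squeeze":{"type":"number"}},"required":["motion"]}

```bash
ls; mkdir -p pics
python3 - <<'E'
from workcell import env, eyes
import cv2,pickle
s=env.state();print(s)
F={}
for n in("scene","top"):
    f=eyes.grab_frame(n);F[n]=f
    print(n,f["fx"],f["cx"],f["cy"],f["R"],f["t"])
    cv2.imwrite(f"pics/{n}0.png",f["pixels"][:,:,::-1])
pickle.dump(F,open("f0.pkl","wb"))
E
```

```text
pics
{'time_s': 0.0, 'qpos': array([-7.12196942e+01,  1.83519700e+01,  8.97084926e+01, -2.88552104e-03,
        7.20449375e+01, -1.14621430e+00]), 'qvel': array([ 0.08095578, -0.03053901,  0.03125268, -0.00102933,  0.01279919,
       -0.12413266]), 'effort': array([ 3.14992467e-04, -4.12460446e+01, -2.31974477e+01,  7.26645696e-02,
        4.57940879e-02, -1.53437518e-04]), 'ee_pos': array([ 195.75676738, -540.01483891,  176.00293017]), 'ee_rot': array([-1.79894566e+02,  6.34390047e-04,  1.99274127e+01]), 'force': array([ 0.43139679, -0.0433387 ,  0.91882769]), 'torque': array([-0.00457813, -0.02397446, -0.03594324]), 'gripper_force': 0.0, 'gripper_width': 90.91915716386023}
scene 476.3754664461475 327.7836705138495 198.80721772408654 [[-0.88534845  0.46458072  0.01796874]
 [ 0.2694089   0.54414229 -0.79456152]
 [-0.37891551 -0.69862287 -0.60691772]] [ 438.9685127   -75.5511592  1461.31471321]
top 383.9648644950166 316.80870348144794 197.61171875728985 [[ 0.01365003 -0.99962485 -0.02374514]
 [-0.98641649 -0.00957438 -0.16398429]
 [ 0.16369542  0.02566099 -0.98617712]] [ 48.36735553 515.98337894 958.5395108 ]
```

View pics/top0.png

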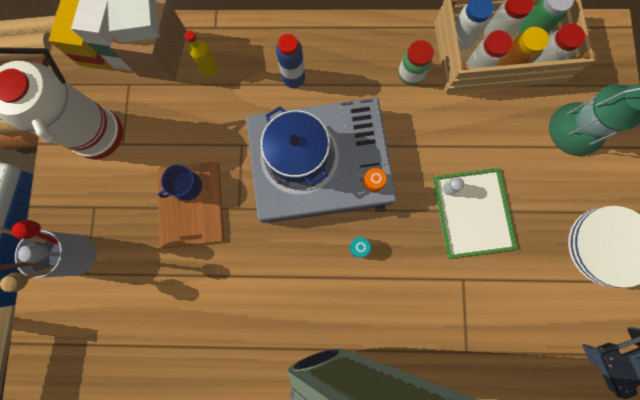

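View pics/scene0.png

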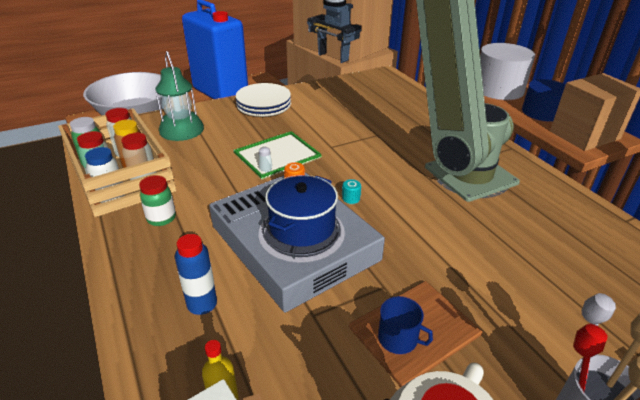

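The top view shows the orange guard at (375,179), the tray centred near (476,213) with the shaker at (455,185), the pot at (295,143), and a teal decoy at (361,247). The scene view shows the guard behind the pot at (294,170).

```bash
cat > h.py <<'E'
import numpy as np,cv2
def ray(f,uv,z,R=None,t=None):
    R=f["R"] if R is None else R; t=f["t"] if t is None else t
    uv=np.atleast_2d(np.asarray(uv,float))
    d=np.c_[(uv[:,0]-f["cx"])/f["fx"],(uv[:,1]-f["cy"])/f["fy"],np.ones(len(uv))]@R
    c=-R.T@t
    return c+d*((z-c[2])/d[:,2])[:,None]
def cloud(f,R=None,t=None):
    R=f["R"] if R is None else R; t=f["t"] if t is None else t
    v,u=np.mgrid[:400,:640]; Z=f["depth"].astype(float)
    P=np.dstack([(u-f["cx"])/f["fx"]*Z,(v-f["cy"])/f["fy"]*Z,Z])
    return (P-t)@R
def hsv(f): return cv2.cvtColor(f["pixels"],cv2.COLOR_RGB2HSV)
def big(m):
    n,l,s,c=cv2.connectedComponentsWithStats(m.astype(np.uint8)); i=1+np.argmax(s[1:,4]); return l==i
E
python3 - <<'E'
from h import *;import pickle
F=pickle.load(open("f0.pkl","rb"))
def px(m): v,u=np.nonzero(m); return np.c_[u,v]
for n in F:
    f=F[n];H=hsv(f);W=cloud(f)
    org=(H[...,0]>5)&(H[...,0]<16)&(H[...,1]>200)&(H[...,2]>180)
    if n=="top": org[:,:350]=0; org[:150]=0
    else: org[:150]=0;org[190:]=0;org[:,:270]=0;org[:,320:]=0
    m=big(org); p=W[m]; print(n,"guard px",m.sum(),"zmax",np.percentile(p[:,2],[5,50,95]))
    top=m&(W[...,2]>np.percentile(p[:,2],95)-4)
    print(" top cloud mean",W[top].mean(0),"extent",np.ptp(W[top],0))
    # stove
    m=big((W[...,2]>78)&(W[...,2]<92)&(H[...,1]<90)&(W[...,0]>300)&(W[...,0]<800)&(abs(W[...,1])<250)&(f["depth"]>0))
    m=cv2.morphologyEx(m.astype(np.uint8),cv2.MORPH_OPEN,np.ones((3,3)))
    r=ray(f,px(m),85)[:,:2].astype(np.float32); print(" stove",cv2.minAreaRect(r),np.median(W[m>0][:,2]))
    g=(H[...,0]>45)&(H[...,0]<75)&(H[...,1]>130)&(abs(W[...,2]-12)<10)
    g=big(g); r=ray(f,px(g),12)[:,:2].astype(np.float32); print(" tray",cv2.minAreaRect(r),g.sum())
    # shaker
    b=cv2.minAreaRect(r)[0]
    q=(W[...,2]>25)&(W[...,2]<90)&(np.hypot(W[...,0]-b[0],W[...,1]-b[1])<130)&(f["depth"]>0)
    print(" shaker",np.median(W[q],0),q.sum(), "pot",)
    q=(W[...,2]>185)&(W[...,2]<235)&(H[...,0]>105)&(H[...,0]<130)&(abs(W[...,1])<250)&(H[...,1]>120)&(W[...,0]<800)&(W[...,0]>350)
    print(" pot",W[big(q)].mean(0),np.ptp(W[big(q)],0))
E
```

```text
scene guard px 147 zmax [123.37342119 134.27698446 136.98847927]
 top cloud mean [553.22528477 -83.36729884 135.50812895] extent [48.84467443 46.52974914  5.22053316]
 stove ((618.9672241210938, 51.814849853515625), (280.9721374511719, 352.7213439941406), 8.759442329406738) 86.12320621995511
 tray ((491.2236022949219, -357.8329772949219), (222.8437042236328, 187.17478942871094), 8.206779479980469) 404
 shaker [ 558.35597229 -290.85500899   53.95056676] 218 pot
 pot [624.12361738 114.55413542 202.16223321] [144.43257982 140.25559795  32.62793559]
top guard px 235 zmax [132.01634861 134.92564072 137.55314367]
 top cloud mean [548.99669095 -85.35127679 135.45951038] extent [48.88230846 47.62344419  5.89339871]
 stove ((612.8067626953125, 49.761260986328125), (278.979736328125, 347.7666931152344), 8.706742286682129) 85.74597316701274
 tray ((486.78900146484375, -361.89794921875), (218.343017578125, 180.00038146972656), 8.253904342651367) 624
 shaker [ 548.04945925 -293.37859891   69.50255654] 248 pot
 pot [613.0797474  101.8081404  201.84559957] [142.04816549 143.54686243  28.36880135]
```

Run:
```python
from h import *;import pickle
F=pickle.load(open("f0.pkl","rb"))
f=F["top"];W=cloud(f)
c=np.array([551,-85.5]);a=np.radians(8.7);R=np.array([[np.cos(a),np.sin(a)],[-np.sin(a),np.cos(a)]])
L=(W[...,:2]-c)@R.T   # control-centred stove axes
m=(W[...,2]>120)&(abs(L[...,0]-95)<130)&(abs(L[...,1]-175)<130)&(f["depth"]>0)
x,y,z=L[m][:,0],L[m][:,1],W[m][:,2]
r=np.hypot(x-95,y-175);an=np.degrees(np.arctan2(y-175,x-95))
print("rim z",np.percentile(z[(r<75)&(r>60)],[5,50,95]))
for k in range(-180,180,15):
    s=(an>=k)&(an<k+15)&(r<125); 
    if s.any(): i=np.argsort(r[s])[-max(1,int(.03*s.sum()))]; print(k,round(r[s][i]),round(z[s][i]))
q=(r>82)&(r<115)&(y<140); print(np.c_[x,y,z][q][::4].round())
```

```text
rim z [191.67357139 197.85213536 200.997562  ]
-180 98 178
-165 101 178
-150 100 180
-135 77 192
-120 76 193
-105 75 194
-90 76 195
-75 75 195
-60 75 193
-45 75 193
-30 75 194
-15 76 195
0 93 180
15 99 181
30 99 181
45 78 192
60 78 195
75 79 195
90 79 192
105 79 196
120 79 196
135 80 192
150 80 196
165 80 194
[[ 33. 120. 180.]
 [ 30. 122. 178.]
 [ 26. 121. 180.]
 [ 24. 121. 179.]
 [ 21. 119. 180.]
 [ 19. 117. 180.]
 [ 17. 117. 179.]
 [ 13. 127. 180.]
 [ 12. 118. 181.]
 [ 10. 125. 184.]
 [  9. 134. 181.]
 [  8. 125. 180.]
 [  7. 137. 183.]
 [  6. 128. 179.]
 [  5. 135. 182.]
 [  3. 138. 181.]]
```

Run:
```python
import pickle,cv2
F=pickle.load(open("f0.pkl","rb"))
p=F["top"]["pixels"][90:225,240:410,::-1]; q=F["scene"]["pixels"][140:260,210:390,::-1]
p=cv2.resize(p,(680,540),interpolation=cv2.INTER_CUBIC); cv2.imwrite("pics/c1.png",p)
```

```text
(no output)
```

View pics/c1.png

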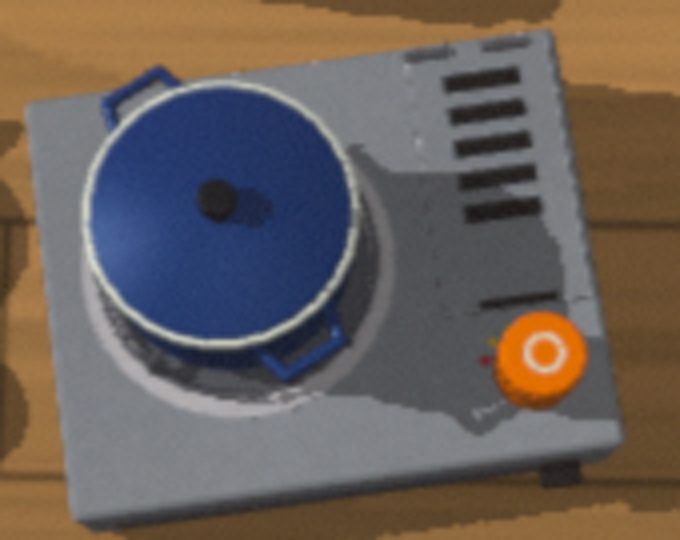

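The crop shows the guard at (540,355) and the near pot handle at (305,350). In stove axes that handle stays 28 mm clear of the gripper body. I'm moving above the guard now.

>>> send_rows([
  [0.07, 0.09, 0.146, 0, 0, 0.1, 1],
  [0.709, 0.911, 0.146, 0, 0, 0.835, 1],
  [0.709, 0.911, 0.146, 0, 0, 0.835, 1],
  [0.709, 0.911, 0.146, 0, 0, 0.835, 1],
  [0.709, 0.911, 0.146, 0, 0, 0.835, 1],
  [0.709, 0.911, 0.146, 0, 0, 0.835, 1],
  [0.709, 0.911, 0.146, 0, 0, 0.835, 1],
  [0.709, 0.911, 0.146, 0, 0, 0.835, 1],
  [0.709, 0.911, 0.146, 0, 0, 0.835, 1],
  [0.709, 0.911, 0.146, 0, 0, 0.835, 1],
  [0.709, 0.911, 0.146, 0, 0, 0.835, 1],
  [0.709, 0.911, 0.146, 0, 0, 0.835, 1],
  [0.709, 0.911, 0.146, 0, 0, 0.835, 1],
  [0.709, 0.911, 0.146, 0, 0, 0.835, 1],
  [0.709, 0.911, 0.146, 0, 0, 0.835, 1],
])

```text
time_s: 1.98
ee_pos: [550.2, -85.7, 250.0]
ee_rot: [180.0, -0.0, 70.0]
force: [0.4, -0.3, -1.2]
gripper_width: 91.2
gripper_force: 0.0
```

```bash
cat >> h.py <<'E'
def wrist(env,eyes):
    from scipy.spatial.transform import Rotation as Ro
    s=env.state(); f=eyes.grab_frame("wrist")
    T=np.eye(4);T[:3,:3]=Ro.from_euler("xyz",s["ee_rot"],degrees=True).as_matrix();T[:3,3]=s["ee_pos"]
    M=np.linalg.inv(T@f["T_tool_cam"]); f["R"]=M[:3,:3];f["t"]=M[:3,3]; return s,f
E
python3 - <<'E'
from h import *;from workcell import env,eyes
s,f=wrist(env,eyes);print(s["time_s"],s["ee_pos"],s["ee_rot"],f["T_tool_cam"].round(2))
H=hsv(f);W=cloud(f)
m=big((H[...,0]>5)&(H[...,0]<16)&(H[...,1]>200)&(H[...,2]>120))
v,u=np.nonzero(m);t=m&(W[...,2]>130)
print(m.sum(),u.min(),u.max(),v.min(),v.max(),W[t].mean(0),np.ptp(W[t],0))
v,u=np.nonzero(t); print(cv2.minEnclosingCircle(ray(f,np.c_[u,v],135)[:,:2].astype(np.float32)))
cv2.imwrite("pics/w1.png",f["pixels"][:,:,::-1])
E
```

```text
1.975 [550.16069628 -85.71605997 250.03501322] [ 1.79984998e+02 -5.98701633e-04  6.99625726e+01] [[  -0.     -0.97   -0.24   66.64]
 [   1.     -0.      0.      0.35]
 [  -0.     -0.24    0.97 -207.59]
 [   0.      0.      0.      1.  ]]Traceback (most recent call last):
  File "<stdin>", line 4, in <module>
  File "h.py", line 15, in big
    n,l,s,c=cv2.connectedComponentsWithStats(m.astype(np.uint8)); i=1+np.argmax(s[1:,4]); return l==i
                                                                      ~~~~~~~~~^^^^^^^^^
    return _wrapfunc(a, 'argmax', axis=axis, out=out, **kwds)
    return bound(*args, **kwds)
ValueError: attempt to get argmax of an empty sequence
```

Run:
```python
from h import *;from workcell import env,eyes
s,f=wrist(env,eyes)
cv2.imwrite("pics/w1.png",f["pixels"][:,:,::-1]); print(f["pixels"].shape,f["fx"],f["depth"][200,320])
```

```text
(400, 640, 3) 295.91906776966624 331.22168
```

View pics/w1.png

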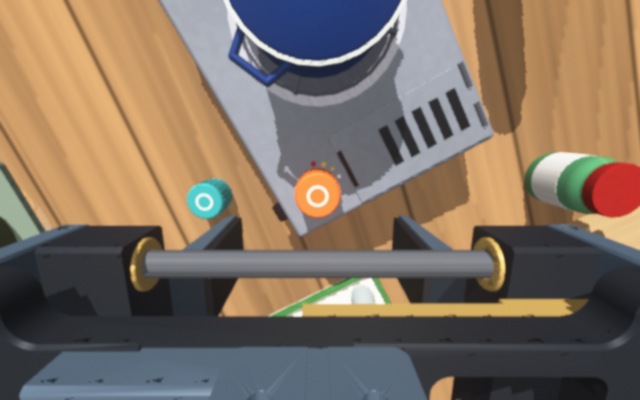

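The wrist view shows the guard top's ring at (318,195), with the gripper spanning the lower part of the picture and the dots (red at 313,163) above. The orange is paler here, so I need a looser mask.

Run:
```python
from h import *;from workcell import env,eyes
s,f=wrist(env,eyes)
H=hsv(f);W=cloud(f);print(H[180,318],W[180,318])
k=(H[...,0]>5)&(H[...,0]<16)&(H[...,1]>140)&(H[...,2]>150); k[:,:285]=0;k[:,350:]=0;k[:160]=0;k[225:]=0
t=big(k&(abs(W[...,2]-135)<12))
v,u=np.nonzero(t); print(t.sum(),np.ptp(u),np.ptp(v),np.median(W[t][:,2]),cv2.minEnclosingCircle(ray(f,np.c_[u,v],135)[:,:2].astype(np.float32)))
```

```text
[ 14 175 251] [556.49609892 -73.23108421 134.94825496]
1177 45 46 134.46982586739972 ((550.4854125976562, -88.10252380371094), 26.567472457885742)
```

>>> send_rows([
  [0.001, -0.001, -0.1, 0, 0, 0, 1],
  [0.001, -0.001, -0.2, 0, 0, 0, 1],
  [0.001, -0.001, -0.26, 0, 0, 0, 1],
  [0.001, -0.001, -0.29, 0, 0, 0, 1],
  [0.001, -0.001, -0.31, 0, 0, 0, 1],
  [0.001, -0.001, -0.31, 0, 0, 0, 1],
  [0.001, -0.001, -0.31, 0, 0, 0, 0],
  [0.001, -0.001, -0.31, 0, 0, 0, -0.2],
  [0.001, -0.001, -0.31, 0, 0, 0, -0.2],
  [0.001, -0.001, -0.31, 0, 0, 0, -0.2],
  [0.001, -0.001, -0.31, 0, 0, 0, -0.2],
  [0.001, -0.001, -0.31, 0, 0, 0, -0.2],
  [0.001, -0.001, -0.31, 0, 0, 0, -0.2],
], squeeze=40)

```text
time_s: 3.75
ee_pos: [550.8, -85.5, 95.1]
ee_rot: [-180.0, -0.0, 70.0]
force: [-1.6, 1.1, 3.6]
gripper_width: 49.7
gripper_force: 40.5
```

>>> send_rows([
  [0, 0, 0.006, 0, 0, 0, -0.3],
  [0, 0, 0.012, 0, 0, 0, -0.3],
  [0, 0, 0.02, 0, 0, 0, -0.3],
  [0, 0, 0.03, 0, 0, 0, -0.3],
  [0, 0, 0.06, 0, 0, 0, -0.3],
  [0, 0, 0.1, 0, 0, 0, -0.3],
  [0, 0, 0.14, 0, 0, 0, -0.3],
  [0, 0, 0.2, 0, 0, 0, -0.3],
  [0, 0, 0.24, 0, 0, 0, -0.3],
  [0, 0, 0.24, 0, 0, 0, -0.3],
  [0, 0, 0.24, 0, 0, 0, -0.3],
])

```text
time_s: 5.12
ee_pos: [550.6, -85.5, 214.6]
ee_rot: [-180.0, 0.0, 70.0]
force: [0.7, -0.2, -0.4]
gripper_width: 49.1
gripper_force: 41.4
```

Run:
```python
from h import *;from workcell import env,eyes
s,f=wrist(env,eyes); f2=eyes.grab_frame("top")
a=cv2.resize(f["pixels"][60:320,140:500],(720,520));cv2.imwrite("pics/w2.png",a[:,:,::-1])
```

```text
(no output)
```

View pics/w2.png

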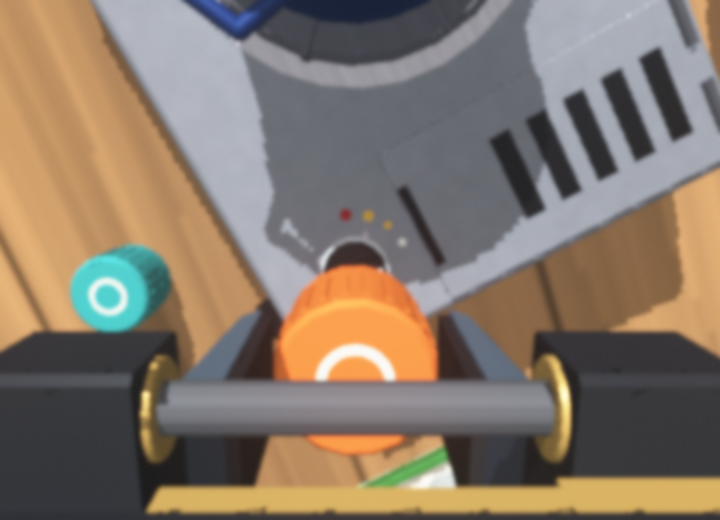

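The wrist view shows the guard held between the fingers at (355,370), with the knob uncovered behind it at (355,255) and the red, yellow and white dots at (345,215) to (402,242). Next I'm carrying it over the tray.

>>> send_rows([
  [-0.03, -0.1, 0, 0, 0, 0, -0.3],
  [-0.06, -0.2, 0, 0, 0, 0, -0.3],
  [-0.09, -0.3, 0, 0, 0, 0, -0.3],
  [-0.12, -0.4, 0, 0, 0, 0, -0.3],
  [-0.15, -0.5, 0, 0, 0, 0, -0.3],
  [-0.17, -0.56, 0, 0, 0, 0, -0.3],
  [-0.17, -0.579, -0.05, 0, 0, 0, -0.3],
  [-0.17, -0.579, -0.1, 0, 0, 0, -0.3],
  [-0.17, -0.579, -0.1, 0, 0, 0, -0.3],
  [-0.17, -0.579, -0.1, 0, 0, 0, -0.3],
])

```text
time_s: 6.48
ee_pos: [466.4, -375.2, 165.4]
ee_rot: [180.0, 0.0, 70.0]
force: [-0.2, 0.2, -0.2]
gripper_width: 49.4
gripper_force: 41.4
```

Run:
```python
from h import *;from workcell import env,eyes
s,f=wrist(env,eyes);print(s["ee_pos"],s["force"])
for n,f in(("wrist",f),("scene",eyes.grab_frame("scene")),("top",eyes.grab_frame("top"))):
    H=hsv(f);W=cloud(f)
    k=(H[...,0]>5)&(H[...,0]<17)&(H[...,1]>140)&(H[...,2]>120)&(np.hypot(W[...,0]-s["ee_pos"][0],W[...,1]-s["ee_pos"][1])<45)&(W[...,2]>100)
    p=W[k]; print(n,k.sum(), np.percentile(p[:,2],[2,50,98]) if k.any() else "", p.mean(0) if k.any() else "")
```

```text
[ 466.37607759 -375.18622598  165.37479009] [-0.24016066  0.17105528 -0.24483802]
wrist 3572 [168.85387731 204.57651707 293.29741246] [ 469.92057284 -367.48430246  203.17953125]
scene 327 [156.89195157 188.79786002 207.8982782 ] [ 473.25629294 -363.96169294  186.80885329]
top 353 [162.372349   203.78201769 309.36134152] [ 468.97306348 -360.67051792  199.54630222]
```

>>> send_rows([
  [0, 0, -0.1, 0, 0, 0, -0.3],
  [0, 0, -0.2, 0, 0, 0, -0.3],
  [0, 0, -0.26, 0, 0, 0, -0.3],
  [0, 0, -0.285, 0, 0, 0, -0.3],
  [0, 0, -0.295, 0, 0, 0, -0.3],
  [0, 0, -0.3, 0, 0, 0, -0.3],
  [0, 0, -0.302, 0, 0, 0, -0.3],
  [0, 0, -0.302, 0, 0, 0, -0.3],
])

```text
time_s: 7.62
ee_pos: [466.4, -375.4, 14.6]
ee_rot: [179.9, 0.0, 70.0]
force: [0.3, 0.3, -1.3]
gripper_width: 49.7
gripper_force: 41.4
```

>>> send_rows([
  [0, 0, -0.002, 0, 0, 0, -0.3],
  [0, 0, -0.003, 0, 0, 0, -0.3],
  [0, 0, -0.003, 0, 0, 0, -0.3],
])

```text
time_s: 8.0
ee_pos: [466.2, -375.3, 13.1]
ee_rot: [179.9, 0.0, 70.0]
force: [-1.1, -0.4, 5.1]
gripper_width: 49.0
gripper_force: 42.1
```

The guard is on the tray floor (5 N of contact). I'll release it and rise.

>>> send_rows([
  [0, 0, 0, 0, 0, 0, 0.5],
  [0, 0, 0, 0, 0, 0, 0.7],
  [0, 0, 0, 0, 0, 0, 0.7],
  [0, 0, 0, 0, 0, 0, 0.7],
  [0, 0, 0, 0, 0, 0, 0.7],
  [0, 0, 0, 0, 0, 0, 0.7],
  [0, 0, 0.03, 0, 0, 0, 0.7],
  [0, 0, 0.1, 0, 0, 0, 0.7],
  [0, 0, 0.2, 0, 0, 0, 0.7],
  [0, 0, 0.3, 0, 0, 0, 0.7],
  [0, 0, 0.4, 0, 0, 0, 0.7],
  [0, 0, 0.47, 0, 0, 0, 0.7],
  [0, 0, 0.47, 0, 0, 0, 0.7],
])

```text
time_s: 9.62
ee_pos: [467.3, -376.2, 252.1]
ee_rot: [179.5, 0.2, 70.0]
force: [1.1, -0.4, 0.1]
gripper_width: 77.5
gripper_force: 0.0
```

Run:
```python
from h import *;from workcell import env,eyes
f=eyes.grab_frame("top");g=eyes.grab_frame("scene");import pickle;pickle.dump([f,g],open("f1.pkl","wb"))
for f in (f,g):
    H=hsv(f);W=cloud(f)
    k=(H[...,0]>5)&(H[...,0]<17)&(H[...,1]>180)&(H[...,2]>120)&(np.hypot(W[...,0]-466,W[...,1]+375)<60)&(W[...,2]>5)&(W[...,2]<80)
    if k.any(): p=W[k];t=p[p[:,2]>45];print(k.sum(),np.percentile(p[:,2],[2,50,98]),t.mean(0),np.ptp(t,0))
f,g=pickle.load(open("f1.pkl","rb"))
a=cv2.resize(g["pixels"][120:220,200:360],(640,400)); b=cv2.resize(f["pixels"][150:260,330:530],(640,352))
cv2.imwrite("pics/c3.png",np.vstack([a[:240],b])[:,:,::-1])
```

```text
336 [15.29467121 51.72586776 56.4837347 ] [ 463.64357433 -372.82194177   52.39916436] [48.64914225 53.21160606 12.49595017]
262 [ 6.39549551 38.55279692 55.76727341] [ 470.52206714 -372.88625977   51.71858455] [48.56036267 56.02740554 13.50649389]
```

View pics/c3.png

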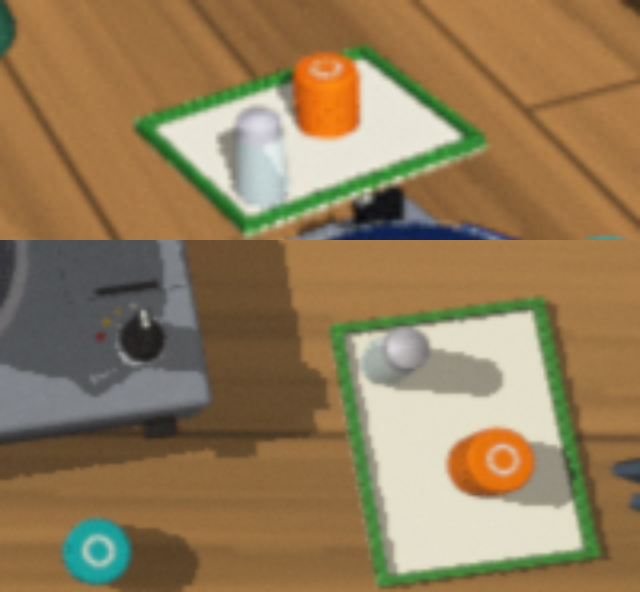

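The composite shows the guard upright on the tray (lower panel, 500,460), the shaker unmoved, and the knob bar with its white line near (143,325). Now I'm moving over the knob.

>>> send_rows([
  [0.03, 0.1, 0, 0, 0, -0.16, 0.7],
  [0.06, 0.2, 0, 0, 0, -0.32, 0.7],
  [0.09, 0.3, 0, 0, 0, -0.48, 0.7],
  [0.12, 0.4, 0, 0, 0, -0.64, 0.5],
  [0.15, 0.5, 0, 0, 0, -0.8, 0.3],
  [0.17, 0.56, 0, 0, 0, -0.96, 0.1],
  [0.17, 0.579, 0, 0, 0, -1, 0.0],
  [0.17, 0.579, 0, 0, 0, -1, 0],
  [0.17, 0.579, 0, 0, 0, -1, 0],
  [0.17, 0.579, 0, 0, 0, -1, 0],
])

```text
time_s: 10.98
ee_pos: [550.7, -86.3, 247.1]
ee_rot: [-180.0, 0.0, 10.0]
force: [0.0, 0.2, 0.7]
gripper_width: 45.8
gripper_force: 0.0
```

Run:
```python
from h import *;from workcell import env,eyes
s,f=wrist(env,eyes);print(s["time_s"],s["ee_pos"],s["ee_rot"],s["gripper_width"])
H=hsv(f);W=cloud(f)
m=(W[...,2]>122)&(W[...,2]<138)&(np.hypot(W[...,0]-551,W[...,1]+86)<30)
v,u=np.nonzero(m);p=ray(f,np.c_[u,v],130)[:,:2].astype(np.float32)
print("bar",m.sum(),cv2.minAreaRect(p),W[m].mean(0))
m2=(W[...,2]>97)&(W[...,2]<110)&(np.hypot(W[...,0]-551,W[...,1]+86)<40)
v2,u2=np.nonzero(m2);print("disc",m2.sum(),cv2.minEnclosingCircle(ray(f,np.c_[u2,v2],104)[:,:2].astype(np.float32)),u.mean(),v.mean())
c0,r0=int(u.mean())-60,int(v.mean())-45
cv2.imwrite("pics/w3.png",cv2.resize(f["pixels"][r0:r0+90,c0:c0+120],(720,540))[:,:,::-1])
```

```text
10.975 [550.68093346 -86.27892989 247.05709894] [-1.79999684e+02  4.02632439e-02  9.98724195e+00] 45.756876267634176
bar 288 ((550.7822875976562, -89.86675262451172), (33.53368377685547, 10.62044906616211), 7.220848560333252) [550.83005157 -89.87670265 129.44868983]
disc 428 ((551.3443603515625, -90.02703094482422), 18.6136531829834) 320.0625 192.47569444444446
```

View pics/w3.png

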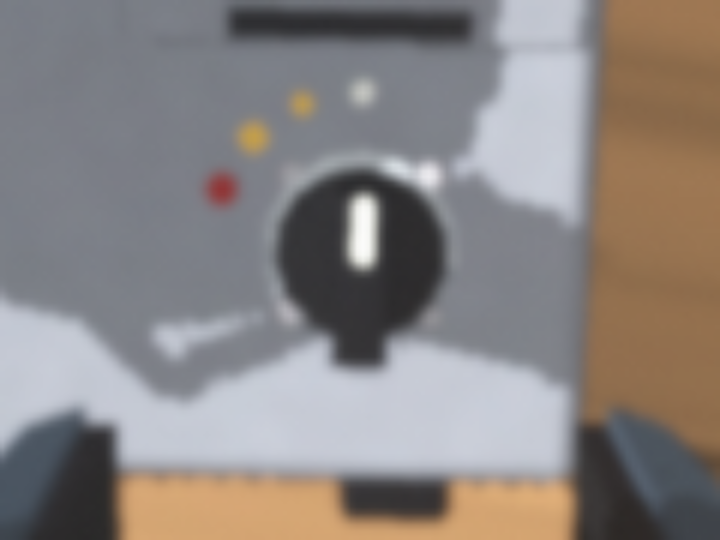

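The wrist crop shows the knob at (362,250) with its white line along the bar toward the white dot (off). It sits about 3 mm right of the finger midline, toward −y. I'll correct for that and descend.

>>> send_rows([
  [0, -0.006, -0.08, 0, 0, -0.03, 0],
  [0, -0.006, -0.16, 0, 0, -0.03, 0],
  [0, -0.006, -0.22, 0, 0, -0.03, 0],
  [0, -0.006, -0.25, 0, 0, -0.03, 0],
  [0, -0.006, -0.268, 0, 0, -0.03, 0],
  [0, -0.006, -0.276, 0, 0, -0.03, 0],
  [0, -0.006, -0.276, 0, 0, -0.03, 0],
  [0, -0.006, -0.276, 0, 0, -0.03, -0.4],
  [0, -0.006, -0.276, 0, 0, -0.03, -1],
  [0, -0.006, -0.276, 0, 0, -0.03, -1],
  [0, -0.006, -0.276, 0, 0, -0.03, -1],
  [0, -0.006, -0.276, 0, 0, -0.03, -1],
], squeeze=12)

```text
time_s: 12.52
ee_pos: [551.0, -88.6, 109.4]
ee_rot: [180.0, -0.0, 8.2]
force: [0.0, -0.0, 0.8]
gripper_width: 0.5
gripper_force: 0.0
```

Run:
```python
from h import *;from workcell import env,eyes
s,f=wrist(env,eyes);print(s["time_s"],s["ee_pos"],s["gripper_width"],s["gripper_force"],s["force"])
g=eyes.grab_frame("top");h=eyes.grab_frame("scene")
a=cv2.resize(f["pixels"],(480,300));b=cv2.resize(g["pixels"][140:230,320:464],(480,300))
cv2.imwrite("pics/w4.png",np.vstack([a,b])[:,:,::-1])
```

```text
12.525 [550.98224434 -88.60456698 109.38668631] 0.48227247698227904 0.0 [ 0.00657076 -0.01540397  0.79101996]
```

View pics/w4.png

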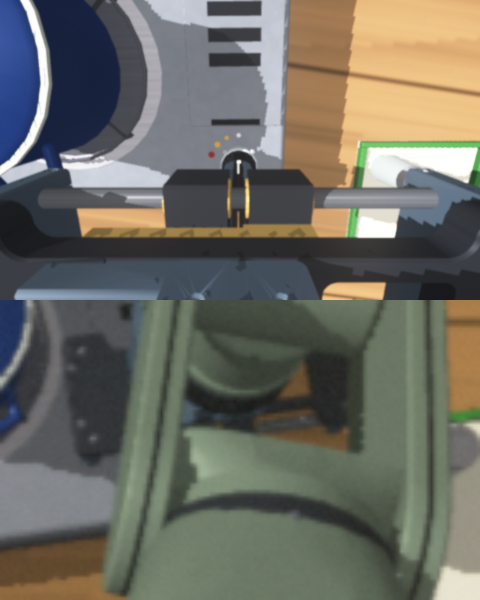

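The upper panel shows the jaws fully shut at (238,195), with the knob disc just beyond at (238,160), so the bar is not between the fingers. I'll check the geometry numerically.

Run:
```python
from h import *;from workcell import env,eyes
s,f=wrist(env,eyes);print(env.grip_depth,s["qpos"])
W=cloud(f)
np.set_printoptions(linewidth=200,suppress=True)
for r in range(196,300,4):
    print(r,[tuple(int(x) for x in W[r,c]) for c in (300,311,317,323,335)])
cv2.imwrite("pics/w5.png",cv2.resize(f["pixels"][180:310,230:405],(700,520),interpolation=cv2.INTER_CUBIC)[:,:,::-1])
```

```text
18.8 [-1.03122767e+01  1.97390204e+01  9.78092511e+01 -6.03682560e-03
  6.24518896e+01  7.14624491e+01]
196 [(564, -72, 84), (566, -81, 87), (568, -86, 93), (568, -90, 90), (568, -100, 84)]
200 [(563, -73, 93), (565, -81, 96), (567, -86, 100), (566, -91, 96), (567, -100, 93)]
204 [(560, -74, 94), (565, -82, 106), (566, -86, 109), (567, -90, 109), (565, -100, 95)]
208 [(558, -74, 96), (565, -82, 118), (566, -86, 119), (566, -90, 118), (563, -100, 102)]
212 [(556, -74, 103), (565, -82, 128), (565, -86, 128), (566, -90, 130), (560, -100, 104)]
216 [(554, -75, 104), (568, -82, 150), (563, -86, 129), (563, -90, 129), (557, -101, 103)]
220 [(550, -75, 103), (568, -82, 158), (560, -87, 130), (568, -89, 153), (555, -101, 105)]
224 [(567, -77, 165), (567, -82, 162), (557, -87, 129), (568, -89, 160), (570, -95, 164)]
228 [(588, -78, 233), (567, -83, 168), (554, -88, 129), (567, -89, 166), (590, -88, 233)]
232 [(588, -78, 236), (566, -83, 172), (552, -88, 129), (567, -89, 173), (590, -88, 236)]
236 [(588, -78, 239), (566, -83, 178), (549, -88, 128), (567, -89, 179), (589, -88, 238)]
240 [(589, 
[... 634 characters left out ...]
 247), (580, -82, 241), (581, -84, 242), (581, -85, 242), (584, -88, 248)]
272 [(582, -79, 248), (578, -82, 240), (580, -84, 242), (579, -86, 241), (583, -88, 247)]
276 [(581, -79, 248), (577, -83, 239), (578, -84, 242), (578, -86, 240), (582, -88, 248)]
280 [(580, -80, 248), (554, -85, 200), (480, -98, 60), (556, -90, 201), (581, -88, 248)]
284 [(578, -80, 247), (553, -85, 202), (443, -104, 0), (554, -90, 201), (580, -89, 248)]
288 [(577, -80, 247), (551, -85, 201), (437, -105, 0), (553, -90, 202), (579, -89, 249)]
292 [(576, -80, 248), (549, -86, 201), (432, -105, 0), (550, -91, 201), (577, -89, 247)]
296 [(575, -80, 247), (548, -86, 202), (426, -106, -1), (549, -91, 202), (576, -89, 248)]
```

View pics/w5.png

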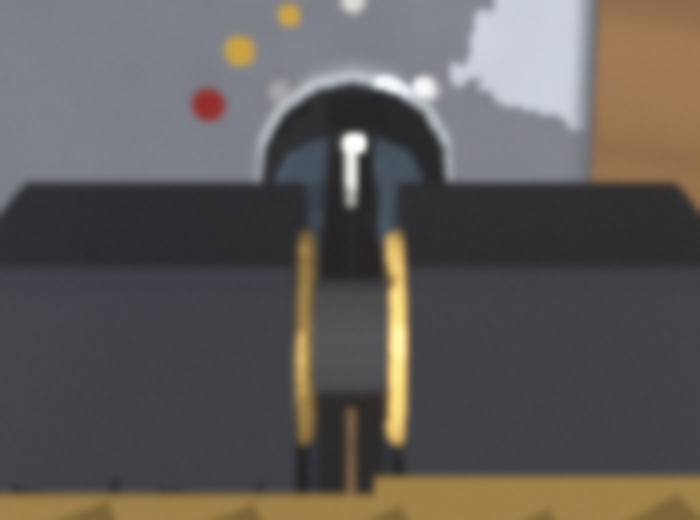

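The close-up contradicts the reading. The fingers (blue, at 300,160 and 405,160) stand either side of the bar, whose white line is at (352,165). I'll squeeze harder and check it with a small twist.

>>> send_rows([
  [0, 0, 0, 0, 0, 0, -1],
  [0, 0, 0, 0, 0, 0, -1],
  [0, 0, 0, 0, 0, 0.05, -1],
  [0, 0, 0, 0, 0, 0.1, -1],
  [0, 0, 0, 0, 0, 0.1, -1],
], squeeze=35)

```text
time_s: 13.35
ee_pos: [551.0, -88.6, 109.4]
ee_rot: [180.0, 0.0, 14.2]
force: [-0.0, 0.4, 0.2]
gripper_width: 0.6
gripper_force: 0.0
```

```bash
cat > k.py <<'E'
from h import *;from workcell import env,eyes
s,f=wrist(env,eyes);print(s["time_s"],s["ee_pos"],s["ee_rot"],s["gripper_width"],s["gripper_force"],s["force"],s["torque"])
W=cloud(f);H=hsv(f);c=(551,-88.5)
q=np.hypot(W[...,0]-c[0],W[...,1]-c[1])<24
m=q&(W[...,2]>122)&(W[...,2]<136);p=W[m][:,:2].astype(np.float32)
print("bar",m.sum(),cv2.minAreaRect(p) if m.any() else "")
w=m&(H[...,1]<60)&(H[...,2]>150);print("line",w.sum(),cv2.fitLine(W[w][:,:2].astype(np.float32),cv2.DIST_L2,0,.01,.01).ravel() if w.sum()>3 else "")
for r in (236,244,290): print(r,f["pixels"][r,290:345].sum(1).tolist())
E
python3 k.py
```

```text
13.35 [550.96475208 -88.57923337 109.36220427] [1.79996324e+02 2.17485093e-03 1.41932101e+01] 0.6041141560288964 0.0 [-0.00109733  0.43329592  0.18536088] [ 0.03707639 -0.0149914  -0.02012946]
bar 181 ((554.0664672851562, -87.06795501708984), (10.43912410736084, 26.159805297851562), 88.2353744506836)
line 28 [ 9.9977255e-01 -2.1327864e-02  5.6285120e+02 -8.7377136e+01]
236 [139, 142, 140, 142, 142, 143, 142, 143, 143, 143, 140, 139, 143, 142, 141, 161, 202, 244, 257, 240, 201, 156, 131, 122, 117, 112, 115, 123, 120, 117, 117, 117, 122, 148, 201, 248, 268, 263, 244, 208, 174, 155, 145, 146, 145, 147, 144, 147, 147, 145, 148, 145, 147, 147, 148]
244 [142, 141, 140, 140, 139, 142, 143, 142, 141, 142, 142, 141, 145, 177, 268, 359, 380, 336, 278, 223, 170, 133, 128, 125, 126, 128, 127, 130, 130, 128, 128, 128, 129, 136, 165, 220, 296, 400, 494, 519, 455, 301, 177, 148, 143, 145, 145, 145, 143, 142, 146, 145, 146, 143, 145]
290 [198, 200, 197, 197, 196, 200, 198, 201, 199, 198, 198, 195, 194, 189, 205, 243, 251, 227, 189, 156, 136, 128, 125, 129, 131, 151, 208, 254, 238, 177, 137, 129, 126, 130, 133, 148, 190, 259, 327, 352, 312, 243, 202, 198, 200, 201, 201, 201, 198, 201, 201, 198, 201, 201, 200]
```

Run:
```python
from h import *;from workcell import env,eyes
s,f=wrist(env,eyes);W=cloud(f)
for r in range(206,232,2):
    print(r,*["%d/%d/%d"%tuple(W[r,c].round()) for c in range(296,342,4)])
```

```text
206 554/-70/84 558/-74/96 561/-76/103 562/-79/104 562/-82/104 566/-84/117 566/-87/114 567/-90/114 565/-94/103 566/-97/103 565/-100/96 565/-104/95
208 553/-71/86 557/-74/96 559/-77/104 560/-80/103 561/-82/104 566/-84/121 567/-87/121 567/-90/119 563/-94/103 564/-97/103 564/-100/99 561/-105/85
210 554/-71/94 557/-74/104 558/-77/103 558/-80/104 560/-83/107 566/-84/126 566/-87/126 567/-90/124 562/-94/103 563/-97/104 564/-100/104 561/-105/91
212 553/-72/96 555/-75/103 556/-77/104 557/-80/103 564/-82/125 565/-84/129 566/-87/129 566/-90/128 567/-92/126 561/-98/103 562/-101/103 561/-105/97
214 551/-72/96 554/-75/104 555/-78/105 556/-81/104 563/-82/129 564/-85/130 565/-87/129 565/-90/129 566/-92/130 560/-98/105 561/-101/105 560/-105/96
216 552/-72/105 553/-75/105 553/-78/103 568/-79/150 562/-83/128 563/-85/129 564/-88/130 570/-88/149 570/-91/149 558/-99/103 559/-102/102 559/-105/101
218 550/-73/104 551/-76/104 567/-77/154 567/-79/154 567/-82/149 567/-84/150 568/-86/149 570/-88/154 570/-90/154 571/-93/155 557/-102/103 558/-105/103
220 549/-73/104 550/-76/105 567/-77/158 568/-79/158 567/-82/153 567/-84/153 568/-86/154 570/-88/158 570/-90/158 571/-92/159 556/-102/104 556/-105/102
222 547/-73/104 566/-75/160 567/-77/162 568/-80/162 566/-82/156 567/-84/157 616/-72/317 570/-88/162 570/-90/162 571/-92/162 555/-103/103 555/-106/104
224 546/-74/105 567/-75/165 567/-78/166 567/-80/165 567/-82/160 567/-84/161 567/-86/160 569/-88/164 570/-90/165 571/-92/165 571/-95/163 554/-106/104
226 587/-73/230 587/-74/231 588/-75/231 567/-80/168 566/-82/164 567/-84/164 568/-86/165 568/-88/164 570/-90/168 590/-84/232 590/-85/232 590/-86/231
228 587/-73/234 587/-74/233 588/-76/233 567/-80/172 567/-82/168 567/-84/167 568/-86/167 567/-89/164 570/-90/171 590/-84/233 590/-85/234 590/-86/233
230 587/-73/235 587/-74/235 588/-76/235 568/-80/176 567/-82/171 567/-84/171 567/-86/170 568/-88/169 570/-90/174 589/-84/233 590/-85/235 590/-86/235
```

The depth shows the finger ends at about z 142–150 while the reported TCP is at z 109. The real tips are therefore about 38 mm behind the reported TCP, and the jaws closed above the bar. I'll reopen, turn back and go 35 mm lower.

>>> send_rows([
  [0, 0, 0, 0, 0, -0.1, 0],
  [0, 0, 0, 0, 0, -0.1, 0],
  [0, 0, 0, 0, 0, -0.1, 0],
  [0, 0, 0, 0, 0, -0.1, 0],
  [0, 0, -0.02, 0, 0, -0.1, 0],
  [0, 0, -0.04, 0, 0, -0.1, 0],
  [0, 0, -0.056, 0, 0, -0.1, 0],
  [0, 0, -0.064, 0, 0, -0.1, 0],
  [0, 0, -0.07, 0, 0, -0.1, 0],
  [0, 0, -0.07, 0, 0, -0.1, 0],
], squeeze=12)

```text
time_s: 14.7
ee_pos: [551.0, -88.6, 74.3]
ee_rot: [180.0, 0.0, 8.2]
force: [-0.6, 0.1, -0.1]
gripper_width: 45.7
gripper_force: 0.0
```

>>> send_rows([
  [0, 0, 0, 0, 0, 0, -0.5],
  [0, 0, 0, 0, 0, 0, -1],
  [0, 0, 0, 0, 0, 0, -1],
  [0, 0, 0, 0, 0, 0, -1],
  [0, 0, 0, 0, 0, 0, -1],
  [0, 0, 0, 0, 0, 0, -1],
])

```text
time_s: 15.45
ee_pos: [551.1, -89.1, 74.5]
ee_rot: [179.9, -0.0, 8.3]
force: [-0.4, -2.7, 0.3]
gripper_width: 10.8
gripper_force: 12.0
```

Gripped: width 10.8 mm, 12 N. Next is the turn with a firmer squeeze.

>>> send_rows([
  [0, -0.002, 0, 0, 0, 0, -1],
  [0, -0.002, 0, 0, 0, 0, -1],
  [0, -0.002, 0, 0, 0, 0.08, -1],
  [0, -0.002, 0, 0, 0, 0.16, -1],
  [0, -0.002, 0, 0, 0, 0.24, -1],
  [0, -0.002, 0, 0, 0, 0.32, -1],
  [0, -0.002, 0, 0, 0, 0.4, -1],
  [0, -0.002, 0, 0, 0, 0.48, -1],
  [0, -0.002, 0, 0, 0, 0.56, -1],
  [0, -0.002, 0, 0, 0, 0.64, -1],
  [0, -0.002, 0, 0, 0, 0.72, -1],
  [0, -0.002, 0, 0, 0, 0.8, -1],
  [0, -0.002, 0, 0, 0, 0.8, -1],
], squeeze=35)

```text
time_s: 17.08
ee_pos: [550.0, -87.5, 74.5]
ee_rot: [-179.8, -0.1, 56.1]
force: [-1.1, 4.4, 4.1]
gripper_width: 10.6
gripper_force: 35.0
```

>>> send_rows([
  [0, 0.002, 0, 0, 0, 0.08, -1],
  [0, 0.002, 0, 0, 0, 0.16, -1],
  [0, 0.002, 0, 0, 0, 0.24, -1],
  [0, 0.002, 0, 0, 0, 0.32, -1],
  [0, 0.002, 0, 0, 0, 0.37, -1],
  [0, 0.002, 0, 0, 0, 0.41, -1],
  [0, 0.002, 0, 0, 0, 0.41, -1],
  [0, 0.002, 0, 0, 0, 0.41, -1],
  [0, 0.002, 0, 0, 0, 0.41, -1],
  [0, 0.002, 0, 0, 0, 0.41, -1],
  [0, 0.002, 0, 0, 0, 0.41, -1],
])

```text
time_s: 18.45
ee_pos: [549.1, -87.1, 74.5]
ee_rot: [-179.8, -0.1, 80.7]
force: [-4.8, 3.1, 5.0]
gripper_width: 10.7
gripper_force: 35.0
```

Run:
```python
from h import *;from workcell import env,eyes
s,f=wrist(env,eyes);print(s["time_s"],s["ee_pos"],s["ee_rot"],s["gripper_width"],s["gripper_force"],s["force"],s["torque"])
W=cloud(f);H=hsv(f)
m=(np.hypot(W[...,0]-551,W[...,1]+88.5)<26)&(W[...,2]>122)&(W[...,2]<136)
v,u=np.nonzero(m);print(m.sum(),cv2.minAreaRect(W[m][:,:2].astype(np.float32)))
r0,c0=130,230
a=cv2.resize(f["pixels"][r0:r0+130,c0:c0+175],(700,520),interpolation=cv2.INTER_CUBIC);cv2.imwrite("pics/w6.png",a[:,:,::-1])
```

```text
18.45 [549.09759423 -87.1475654   74.47071307] [-1.79769344e+02 -1.18188678e-01  8.07310640e+01] 10.697824518142742 35.001123547554016 [-4.77258883  3.07829779  5.03792912] [ 0.51835305  0.6005284  -0.09105171]
893 ((550.063232421875, -87.80625915527344), (37.254154205322266, 29.58145523071289), 81.0268783569336)
```

View pics/w6.png

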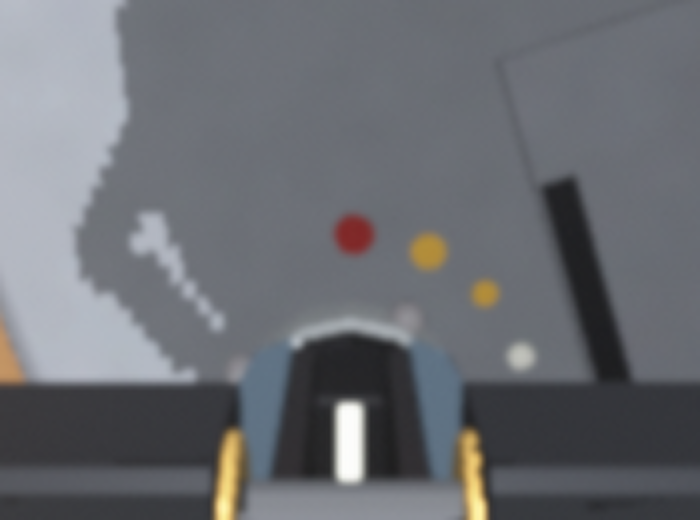

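The white line (350,440) points straight at the red dot (354,235), and the gripped bar is at about 72° (1.26 rad). I'll hold briefly, then hand in.

>>> send_rows([
  [0, 0, 0, 0, 0, 0, -1],
  [0, 0, 0, 0, 0, 0, -1],
  [0, 0, 0, 0, 0, 0, -1],
  [0, 0, 0, 0, 0, 0, -1],
  [0, 0, 0, 0, 0, 0, -1],
  [0, 0, 0, 0, 0, 0, -1],
])

```text
time_s: 19.25
ee_pos: [549.1, -87.1, 74.5]
ee_rot: [-179.8, -0.1, 80.7]
force: [-3.6, 3.2, 4.9]
gripper_width: 10.7
gripper_force: 35.0
```

```bash
python3 -c "
from workcell import env
s=env.state();print(s['ee_rot'],s['gripper_force']);print(env.job_done())"
```

```text
[-1.79769258e+02 -1.18699513e-01  8.07318084e+01] 35.00120759010315
the job is handed in; nothing more can be done
None
```

The guard stands open side down on the tray, and I handed the job in at about 19 s with the fingers still holding the knob at the third click (about 1.26 rad, 35 N grip); the hand-in call returned no verdict.

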